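# Move the grinder's eye shield to the other wheel

## Task

The next grinding is on the wheel that has no eye shield. Pinch back the sprung hinge pins of the shield, lift it off the bracket it hangs on, carry it to the empty bracket at the other wheel and drop it in there, pressing its hinge tube fully home against the rubber buffers so that both pins spring through their lugs and hold it when you let go. Go gently, because the brackets and the pane crack if they are forced, do not drop the shield, and leave the other things on the bench alone.

Things in the scene. Friction and masses are not known exactly. Their poses are not given: they have to be found in the camera images.
- shield: eye shield, 0.26 kg: a clear pane 82 mm wide in a steel frame 8 mm thick, hanging from a steel hinge tube 16 mm in diameter and 120 mm long. Origin in the middle of the tube, on its axis; y along the tube, z up; the pane spans z -6 to -110 mm at x 0. On top of the tube stand two finger tabs, and from each of its ends a sprung pin sticks out
- tabs (a point): point midway between the finger tabs, 32 mm above the tube's axis, axes as the shield's: pinch the tabs together here, along y. The tabs are upright steel plates, 5 mm thick (y), 20 mm wide (x), from 8 to 46 mm above the axis. At rest they are 52 mm apart over their outer faces, pinched fully together 30 mm, which draws both pins wholly into the tube
- pin_left (a joint): how far the pin at the shield's +y end is drawn in by its tab, m: 0 sprung fully out, 0.011 fully in. The pin is 6 mm in diameter, flat-ended, and sticks out 9 mm (to y 69 mm); its spring pushes with 4 N when out and 10 N when drawn in
- pin_right (a joint): the same for the pin at the shield's -y end (out to y -69 mm), m: 0 sprung fully out, 0.011 fully in
- old_bracket: the steel bracket in front of one grinder wheel, on which the shield hangs at the start; same form and axes as the empty one. The brackets crack if the shield bears on them with more than about 30 N
- new_bracket: the empty bracket at the other wheel, 280 mm along the grinder's shaft from the first, open above and to its -x side. Origin on the hinge axis midway between its two lugs; y along that axis, z up, -x away from the wheel. A cross bar joins the lugs at x 15 to 20 mm, z -21 to -7 mm
- lug (a point): centre of the 8 mm pin hole in the empty bracket's +y lug, on the hinge axis (the other lug mirrors it at -y). The lug is 5 mm thick, its inner face 62 mm from the middle, leaving the tube 2 mm of play at each end; its top flares outwards, to 21 mm above the axis. A pin enters only when the tube's axis is within 1 mm of the hole's in x and z
- seat (a point): where the tube meets the rubber buffers (43 to 53 mm either side of the middle): this point is the tube's axis then, 4.5 mm above the hinge axis. They push up with 4.2 N per mm together, 21 N when the tube is down on the steel vees beside them, which centre it in x and stop it 0.5 mm below the hinge axis. Once pinned and let go it rises 1 to 2 mm, held by the pins
- grinder: bench grinder: grey motor 128 mm in diameter, shaft along y 150 mm high, a 150 mm wheel at y +140 and -140 mm, each with a guard up to 240 mm high and a tool rest in front (x -126 to -80 mm, top 138 mm high), on a plywood board. Origin under the board's middle; x away from its working side. The brackets' axes are parallel to its own, at x -105 mm, 270 mm high
- quench_tin: open steel tin, 84 mm wide and 75 mm high, on the bench in front of the grinder. It stays where it is.
- spanner: steel spanner, 180 mm, lying on the bench. It stays where it is.
- screwdriver: screwdriver with black handle, 200 mm, lying on the bench. It stays where it is.
- screw_jar: glass jar, 68 mm wide and 85 mm high, beside the grinder. It stays where it is.
- hammer: hammer, 260 mm, lying on the bench. It stays where it is.
- paint_tin: closed dark tin, 166 mm wide and 170 mm high, far to the left. It stays where it is.
There are look-alikes about, which are no part of the job. Leave any blue or yellow look-alike of the shield alone.

How it is judged:
By the outcome, as a careful person would: the job done as asked, in the order asked, and still so for the second after the job is handed in, with the robot touching nothing.
It also fails if it takes over 51 s, if anything falls off the work surface, if the arm or the gripper's body presses on something with over 40 N, if the wrist force passes 120 N, or if a joint passes its speed limit or range.

## Robot

A 7-joint arm with a two-finger parallel gripper is mounted at the origin on the work surface. World frame = base frame: x ahead of the robot, y to its left, z up, the work surface at z = 0. Lengths are in m, angles in degrees, forces in N, time in s.
With the tool pointing down it reaches from about 0.35 to 0.775 m from the base axis. Payload 3.1 kg.
Tool frame: the origin (TCP) lies on the centre line of the jaws, within the pads' length; the fingertips stand 17 mm ahead of it and the grasp point (between the pads) lies 2 mm behind it (robot.tip_reach is the distance from the TCP to the fingertips, in m); z points along the fingers, y is the direction in which the jaws open and shut (so a half turn about z gives the same grasp; the last joint's range is limited). The gripper opens to 85 mm and grips with 20 to 120 N. Pads are 22 mm wide; open, the fingers measure 114 mm over their backs; the gripper's body (76 mm by 85 mm) begins 54 mm behind the grasp point. The pads swing forward as they close: fully open they stand 13 mm farther back than shut.
Start: joints at [-71.201, 17.813, 0.802, 86.603, -0.252, 75.585, -1.558], TCP at [0.199, 0.513, 0.248] pointing down, gripper open.
Joint ranges: [-154.91, 154.91], [-16.99, 109.72], [-72.82, 74.43], [7.12, 147.25], [-82.49, 262.49], [11.32, 116.49], [-174.64, 174.64]. Speed limits (degrees/s): [159.86, 159.86, 180, 180, 180, 180, 180].

## Interface

Orientations are given as [roll, pitch, yaw] about the fixed x, y, z axes, in that order (R = Rz(yaw) Ry(pitch) Rx(roll)).
In Python, from station import robot, fingers, vision, workorder, recognise gives the robot as it stands. Calls block until the motion is done:
- robot.move_to(position, orientation): joint-space move of the TCP to a pose.
- robot.line_to(position, orientation=None, velocity=0.15, f_stop=None): straight line of the TCP; orientation=None keeps the orientation; velocity is the mean speed in m/s. With f_stop (N) it stops when the force on the tool has changed by that much, and returns True; else False.
- robot.move_j(angles): joint-space move.
- fingers.gripper_to(opening, force=None): opening from 0.0 (shut) to 1.0 (fully open); force is the grip in N (None keeps the last); returns when the fingers have stopped.
- robot.pause(seconds).
- robot.inverse_kinematics(position, orientation): joint angles nearest the present ones, or None.
- vision.grab_frame(name): name is "side" or "top"; returns the picture (420x560x3 uint8, red, green, blue); there is no depth.
- vision.calibration(name): a dict with "mtx" (3x3 intrinsics, pixels), "extrinsics" (4x4, takes a point from world to camera coordinates). Camera axes: x right, y up, looking along -z (the intrinsics and any distortion apply to the point x, -y, -z); pixel columns grow to the right and rows downward; lengths in m; the calibration is good to about 2 mm. A picture is of the moment at which its call begins. calibration takes no time and is no camera call.
A pose or a line that the arm cannot do raises robot.PlanningError and nothing moves.
- workorder.close_job(): hands the job in, once; it reports no verdict.
Trained networks look in the newest picture that a camera, given by its name, has taken for a name from the list of things; names that differ only in an ending like _2 or _b are one class to them, and where a whole thing is asked for, a point or a joint stands for the part that bears it (a point fixed in the world has none). Each returns a list of dicts, best first, with "p" (0 to 1); they miss things now and then, are a little off and sometimes report something else, mostly with a low value. They report only what shows in the picture. A call takes as long as a camera call. They do not tell look-alikes from the thing itself.
- recognise(label, camera): "rect" ([centre column, centre row, width, height] in pixels, round what is visible of it).
Readings, each from a call of its own:
- robot.current_time_s(): time.
- robot.current_joint_positions(): joint angles.
- robot.current_dq(): joint speeds.
- robot.current_joint_torque(): joint torques, N m.
- robot.current_tool_pos(): TCP position.
- robot.current_eef_rot(): TCP orientation.
- robot.current_contact_force(): force on the tool from outside, world axes, zero at the start.
- robot.current_torque(): the same for the moment, N m.
- robot.current_finger_gap(): opening from 0.0 (shut) to 1.0 (fully open).
Only numpy, scipy, OpenCV 4.12 (cv2) and the standard library are available. Lean on these libraries where they do the work, as an engineer would, in place of code of your own. Each camera call takes 0.05 s, during which the arm holds its last target.

## Working session

There is one attempt and no reset: what is moved stays moved. The work goes in short steps, each a Python script; the robot and the scene stay as the last script left them, time stands still between calls to the robot, and variables do not carry over. Pictures are saved under pics/ and viewed, and the job is handed in when it is done.

```bash
ls; mkdir -p pics
python3 - <<'E'
from station import robot, fingers, vision, workorder, recognise
import cv2
for n in("side","top"):
    f=vision.grab_frame(n); cv2.imwrite(f"pics/{n}0.png",f[:,:,::-1])
    c=vision.calibration(n); print(n,c)
    for l in("shield","old_bracket","new_bracket","grinder","tabs"):
        print(l,[(round(d["p"],2),[round(float(v),1) for v in d["rect"]]) for d in recognise(l,n)])
print(robot.current_time_s(),robot.current_eef_rot(),robot.current_contact_force())
E
```

```text
pics
side {'mtx': array([[399.12652018,   0.        , 280.45299658],
       [  0.        , 399.12652018, 203.80569539],
       [  0.        ,   0.        ,   1.        ]]), 'extrinsics': array([[ 0.93510771, -0.3539779 , -0.0165293 , -0.4159081 ],
       [ 0.18893345,  0.45855959,  0.86834743, -0.28007862],
       [-0.29979613, -0.81512131,  0.49568087, -1.31989134],
       [ 0.        ,  0.        ,  0.        ,  1.        ]])}
shield [(0.97, [259.9, 233.4, 25.6, 44.8]), (0.94, [286.2, 188.3, 17.8, 45.3]), (0.87, [204.8, 214.2, 34.3, 32.1])]
old_bracket [(0.44, [296.2, 178.2, 36.6, 22.8])]
new_bracket [(0.96, [347.4, 213.9, 43.1, 30.2]), (0.15, [337.0, 230.6, 107.4, 104.1])]
grinder [(0.92, [335.9, 230.0, 109.1, 102.7])]
tabs [(0.94, [204.8, 214.6, 31.9, 27.8]), (0.74, [290.8, 187.4, 16.9, 43.9]), (0.59, [260.0, 234.3, 27.2, 42.8])]
top {'mtx': array([[503.33455931,   0.        , 282.45288955],
       [  0.        , 503.33455931, 211.51509451],
       [  0.        ,   0.        ,   1.        ]]), 'extrinsics': array([[-0.00202927, -0.99984841, -0.01729274,  0.07179584],
       [ 0.99812631, -0.00308268,  0.06110946, -0.47708806],
       [-0.06115351, -0.01713634,  0.99798126, -1.62563939],
       [ 0.        ,  0.        ,  0.        ,  1.        ]])}
shield [(0.88, [222.7, 167.9, 39.0, 15.1]), (0.84, [212.3, 291.0, 15.8, 37.8]), (0.8, [279.4, 191.6, 45.1, 16.3]), (0.55, [284.8, 242.8, 41.7, 16.0]), (0.43, [195.8, 223.7, 42.0, 42.6])]
old_bracket [(0.61, [278.0, 177.6, 53.3, 40.9])]
new_bracket [(0.85, [382.4, 157.7, 53.9, 47.7]), (0.37, [118.8, 193.9, 65.9, 61.5])]
grinder []
tabs [(0.77, [211.8, 288.1, 15.8, 44.5]), (0.58, [221.1, 165.7, 43.9, 18.6]), (0.56, [280.3, 192.6, 43.6, 11.6]), (0.52, [288.9, 240.5, 42.1, 11.2])]
0.6 [1.79995721e+02 2.76111402e-03 1.58817995e+02] [0.02573515 0.33963054 0.77239077]
```

Run:
```python
import cv2
a=cv2.imread("pics/side0.png");b=cv2.imread("pics/top0.png")
cv2.imwrite("pics/a.png",cv2.resize(a[130:330,160:430],None,fx=2.96,fy=2.96,interpolation=cv2.INTER_CUBIC))
cv2.imwrite("pics/b.png",cv2.resize(b[110:320,160:440],None,fx=2.85,fy=2.85,interpolation=cv2.INTER_CUBIC))
```

```text
(no output)
```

View pics/side0.png

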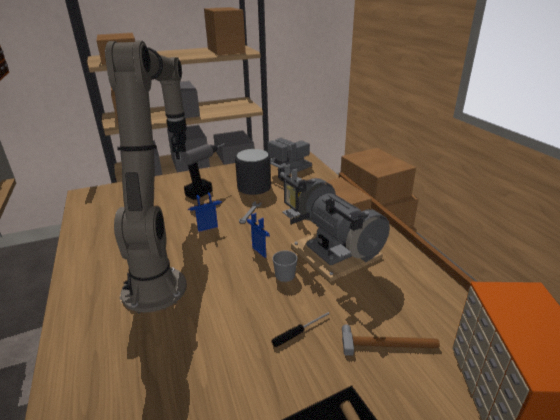

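View pics/top0.png

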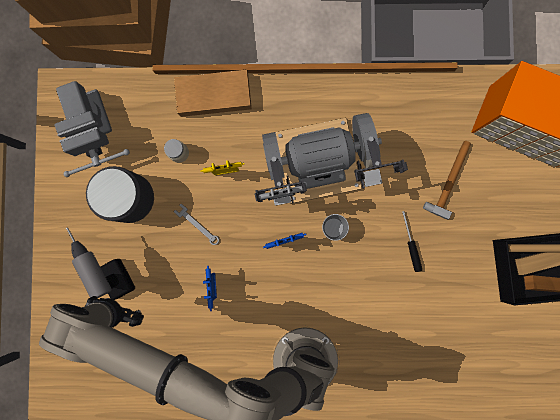

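View pics/a.png

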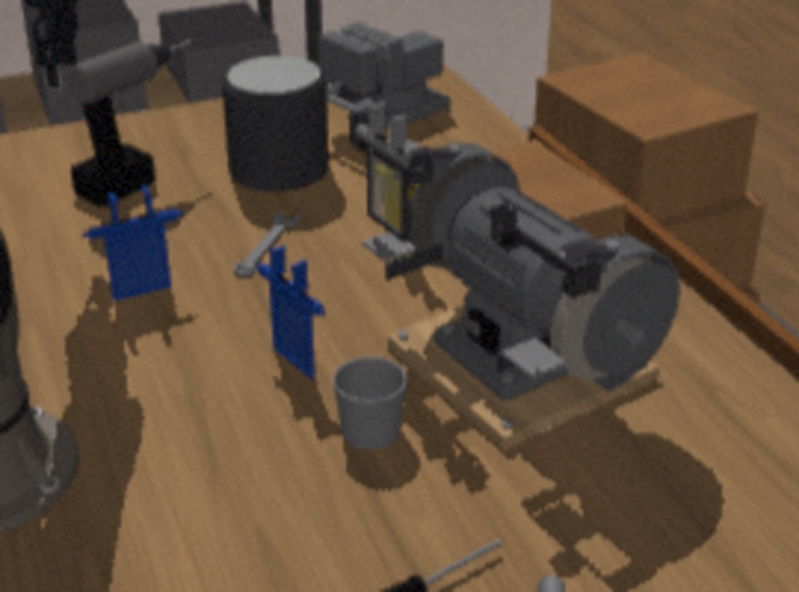

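View pics/b.png

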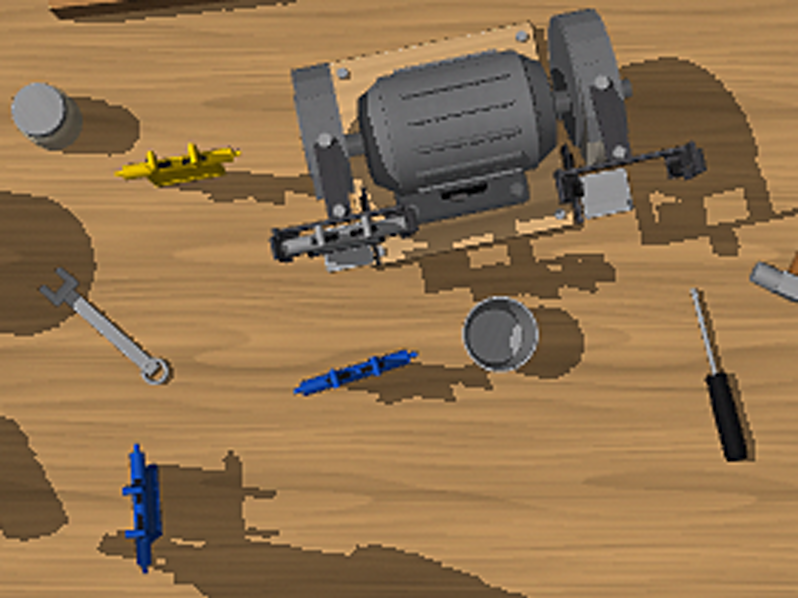

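Run:
```python
import cv2
a=cv2.imread("pics/side0.png");b=cv2.imread("pics/top0.png")
def s(n,im,r0,r1,c0,c1,f): cv2.imwrite(n,cv2.resize(im[r0:r1,c0:c1],None,fx=f,fy=f,interpolation=cv2.INTER_CUBIC))
s("pics/c1.png",b,160,220,245,325,10)
s("pics/c2.png",b,135,195,345,425,10)
s("pics/c3.png",a,155,215,270,350,10)
s("pics/c4.png",a,190,250,310,390,10)
```

```text
(no output)
```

View pics/c1.png

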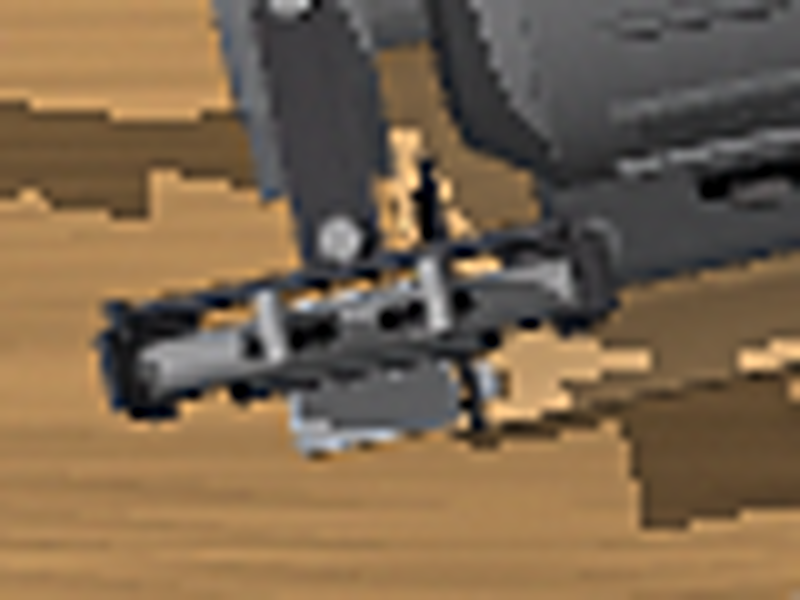

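View pics/c2.png

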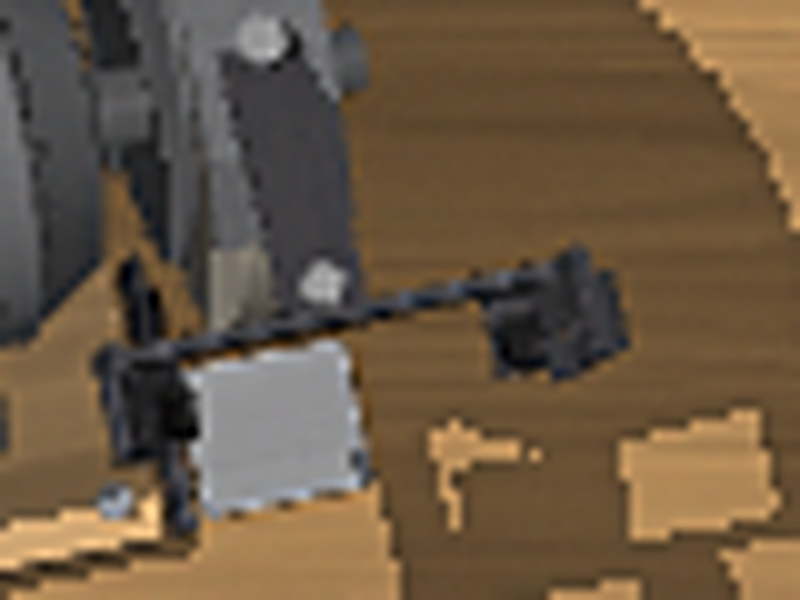

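View pics/c3.png

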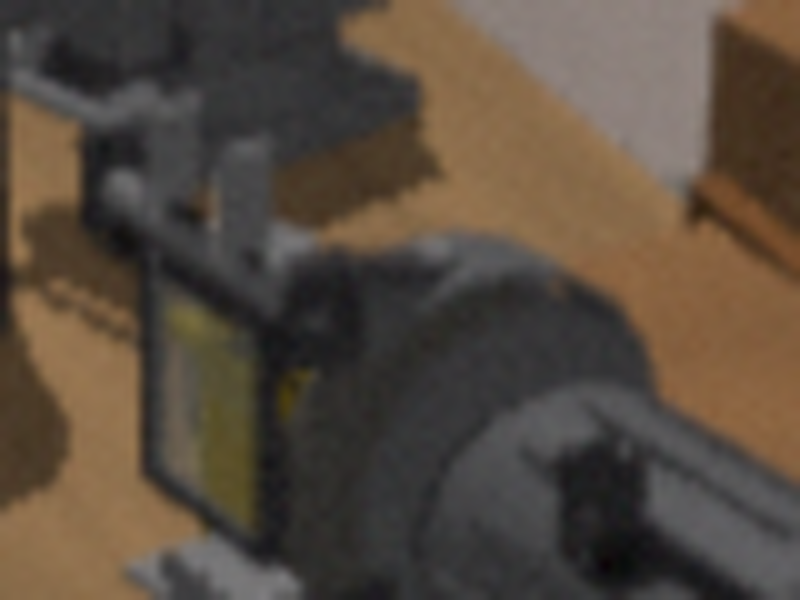

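View pics/c4.png

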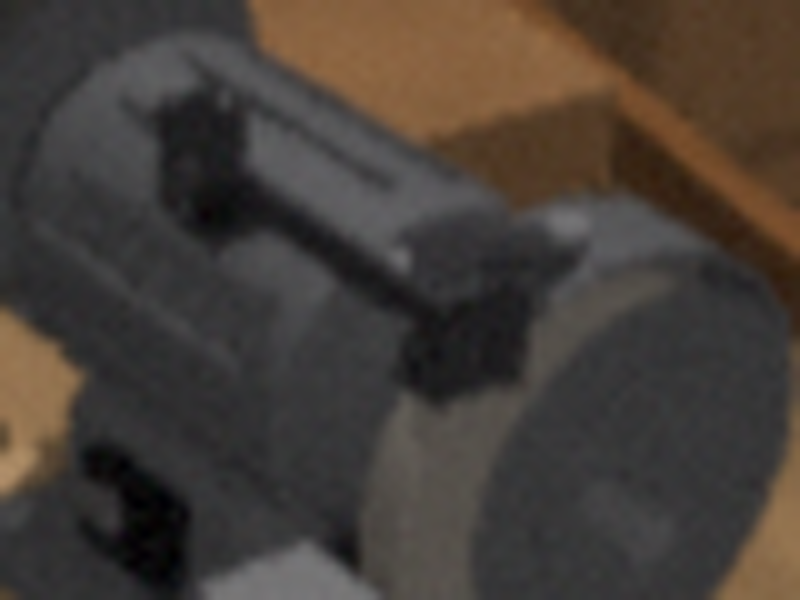

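```bash
cat > h.py <<'E'
import numpy as np, cv2
from scipy.optimize import least_squares
from station import robot, fingers, vision, workorder, recognise
C={n:vision.calibration(n) for n in("side","top")}
def proj(n,P):
    P=np.atleast_2d(P).astype(float);E=C[n]["extrinsics"];K=C[n]["mtx"]
    c=P@E[:3,:3].T+E[:3,3]; c=c*[1,-1,-1]; u=c@K.T; return u[:,:2]/u[:,2:]
def G(p,L):  # grinder frame->world ; p=x,y,yaw(rad)
    L=np.atleast_2d(L).astype(float);c,s=np.cos(p[2]),np.sin(p[2])
    return np.c_[p[0]+c*L[:,0]-s*L[:,1],p[1]+s*L[:,0]+c*L[:,1],L[:,2]]
def snap(n,name,r=None,f=1):
    im=vision.grab_frame(n)[:,:,::-1]
    if r: im=im[r[0]:r[1],r[2]:r[3]]
    cv2.imwrite("pics/"+name,cv2.resize(im,None,fx=f,fy=f,interpolation=cv2.INTER_CUBIC))
E
python3 - <<'E'
from h import *
for n in C: E=C[n]["extrinsics"];print(n,-E[:3,:3].T@E[:3,3],C[n].keys())
o1=np.array([245,160]);o2=np.array([345,135]);s1=np.array([270,155]);s2=np.array([310,190])
m=1e-3
pts=[("top",[-105,140+60,274],(148,368),o1,1),("top",[-105,140-60,274],(575,278),o1,1),
("top",[-105,140+23.5,316],(268,298+25),o1,1),("top",[-105,140-23.5,316],(432,260+25),o1,1),
("top",[-87.5,-140+45,263],(180,352),o2,1),("top",[-87.5,-140-45,263],(540,272),o2,1),
("top",[-87.5,140+40,263],(190,300),o1,1),("top",[-87.5,140-40,263],(480,240),o1,1),
]
def res(p,full=False):
    r=[]
    for n,L,px,o,w in pts:
        q=proj(n,G(p,np.array(L)*m))[0]; d=q-(np.array(px)/10+o)
        if L[0]==-87.5: # line only: perpendicular
            d=np.array([0,d[1]])
        r+=list(d)
    # bracket mid of new: lugs' outer extremes
    a=proj("top",G(p,np.array([-105,-140+74,285])*m))[0]; b=proj("top",G(p,np.array([-105,-140-74,285])*m))[0]
    r.append((a[0]+b[0])/2-(345+(103+618)/20))
    return np.array(r)
s=least_squares(res,[.55,-.1,.2]);print(s.x,np.degrees(s.x[2]));print(res(s.x).round(2))
np.save("g.npy",s.x);p=s.x
for nm,L in(("old",[-.105,.14,.27]),("new",[-.105,-.14,.27])): print(nm,G(p,L))
for n,out in(("top","ov_t"),("side","ov_s")):
    im=cv2.imread(f"pics/{n}0.png");f=6
    big=cv2.resize(im,None,fx=f,fy=f,interpolation=cv2.INTER_CUBIC)
    def ln(A,B,col):
        q=proj(n,G(p,np.array([A,B])*m));q=((q+.5)*f-.5).round().astype(int);cv2.line(big,tuple(map(int,q[0])),tuple(map(int,q[1])),col,1)
    for y0 in(140,-140):
        for x,z in((-90,263),(-85,263),(-90,249)): ln([x,y0-62,z],[x,y0+62,z],(0,255,0))
        for sgn in(1,-1):
            for yy in(62,67): ln([-105,y0+sgn*yy,270],[-105,y0+sgn*yy,291],(255,255,0))
        for x in(-126,-80): ln([x,y0-20,138],[x,y0+20,138],(0,255,255))
    y0=140
    for x in(-113,-97): ln([x,80,270],[x,200,270],(0,0,255))
    for y in(140-26,140-21,161,166): ln([-115,y,316],[-95,y,316],(255,0,255)); ln([-115,y,278],[-115,y,316],(255,0,255))
    for y in(140-41,181): ln([-105,y,264],[-105,y,160],(255,0,0))
    ln([-105,99,160],[-105,181,160],(255,0,0))
    c=proj(n,G(p,np.array([[-105,140,270],[-105,-140,270]])*m))
    for k,q in enumerate(c):
        x,y=(q*f).astype(int); cv2.imwrite(f"pics/{out}{k}.png",big[max(0,y-270):y+270,max(0,x-300):x+300])
E
```

```text
side [ 0.04613678 -1.09466109  0.89057577] dict_keys(['mtx', 'extrinsics'])
top [0.37692629 0.04245675 1.65275379] dict_keys(['mtx', 'extrinsics'])
[ 0.64516569 -0.04518991  0.20249235] 11.601957110419386
[-0.44  0.03 -0.44  0.14 -0.04  0.32  0.8   0.53  0.   -0.85  0.    0.52
  0.   -0.43  0.   -0.31  0.1 ]
old [[0.51415542 0.07083297 0.27      ]]
new [[ 0.5704666  -0.20344617  0.27      ]]
```

View pics/ov_t0.png

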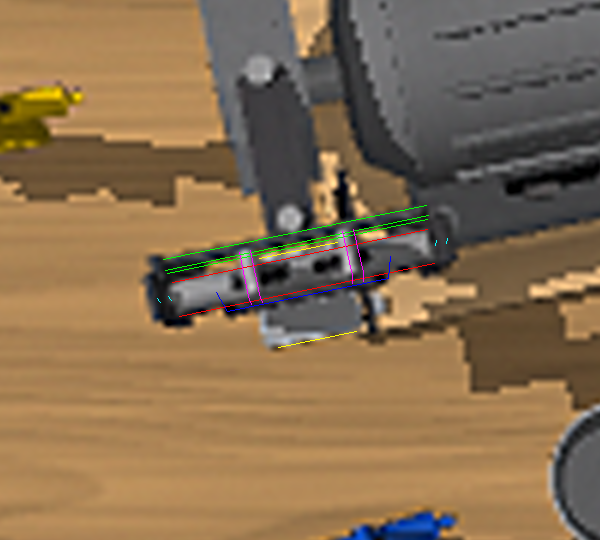

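View pics/ov_t1.png

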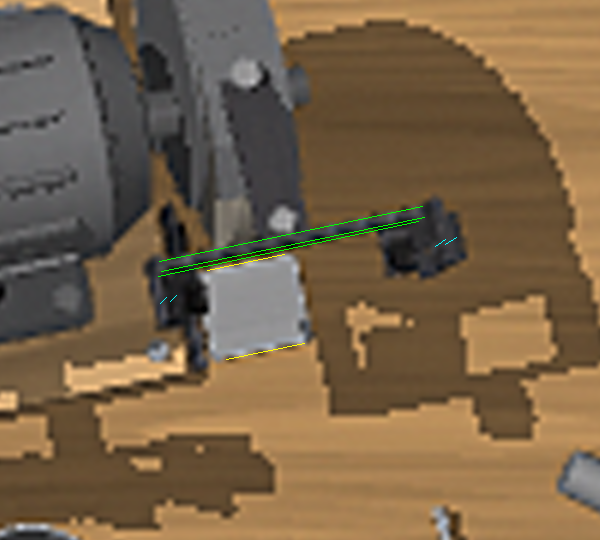

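View pics/ov_s0.png

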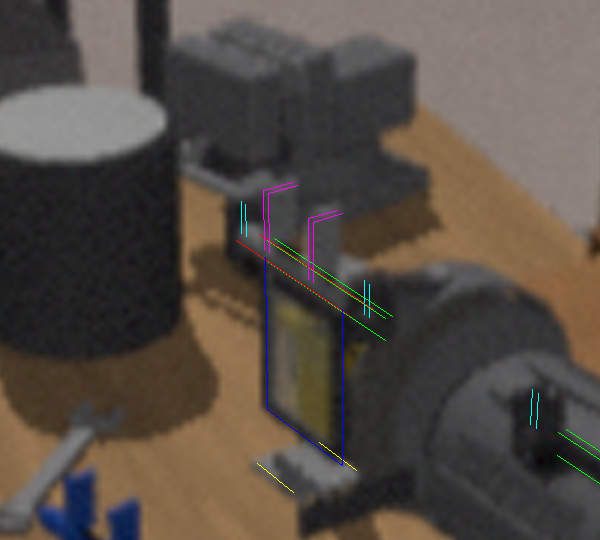

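View pics/ov_s1.png

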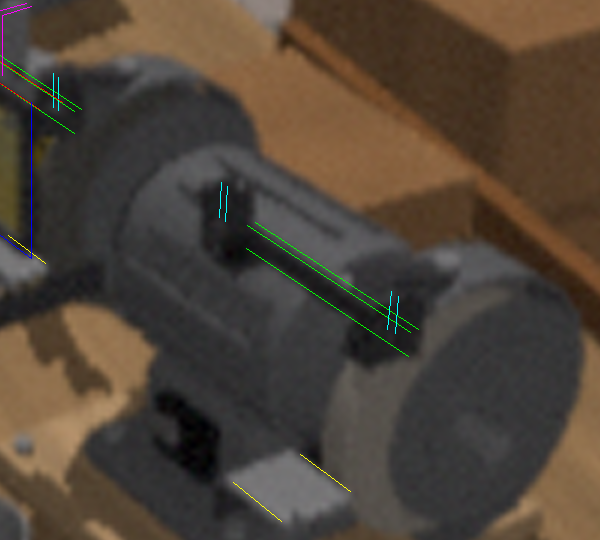

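```bash
cat >> h.py <<'E'
g=np.load("g.npy"); YAW=np.degrees(g[2])
OLD=G(g,[-.105,.14,.27])[0]; NEW=G(g,[-.105,-.14,.27])[0]; YA=np.array([-np.sin(g[2]),np.cos(g[2]),0]); XA=np.array([YA[1],-YA[0],0])
def st(): print("t%.2f"%robot.current_time_s(),robot.current_tool_pos().round(4),"F",np.round(robot.current_contact_force(),1),"gap%.3f"%robot.current_finger_gap())
E
python3 - <<'E'
from h import *
for y in(YAW,YAW+180,YAW-180):
    for nm,P in(("old",OLD+[0,0,.03]),("oldhi",OLD+[0,0,.19]),("new",NEW+[0,0,.03]),("newhi",NEW+[0,0,.19])):
        q=robot.inverse_kinematics(P,[180,0,y]);print(round(y),nm,None if q is None else np.round(q,1))
print(robot.tip_reach)
E
```

```text
12 old [-40.9  14.7  39.7  86.9  -9.4  81.8 -79.2]
12 oldhi [-39.   15.7  42.1  63.8 -10.8 104.2 -79. ]
12 new [-18.   33.1  62.3  72.9 -29.   90.2 -38.5]
12 newhi [ -9.2  34.1  65.1  46.7 -33.7 113.4 -41.6]
192 old [-30.7  13.4  26.3  86.6  -6.   81.4  97.5]
192 oldhi [-31.3  14.5  30.5  63.5  -7.5 103.8  98.2]
192 new [-15.2  30.8  55.8  72.8 -25.   88.8 138.6]
192 newhi [ -7.7  32.6  59.5  46.6 -30.2 112.3 136.5]
-168 old [-30.7  13.4  26.3  86.6  -6.   81.4  97.5]
-168 oldhi [-31.3  14.5  30.5  63.5  -7.5 103.8  98.2]
-168 new [-15.2  30.8  55.8  72.8 -25.   88.8 138.6]
-168 newhi [ -7.7  32.6  59.5  46.6 -30.2 112.3 136.5]
0.017
```

Run:
```python
from h import *
p=robot.current_tool_pos()
robot.line_to(p+[0,0,.17],velocity=.3)
fingers.gripper_to(0.76,30)
robot.move_to(OLD+[0,0,.12],[180,0,YAW]); st()
snap("top","t1.png",(130,235,210,350),5.5); snap("side","s1.png",(130,235,230,370),5.5)
```

```text
t3.62 [0.5141 0.0725 0.3898] F [-0.9 -0.2  0.6] gap0.760
```

View pics/s1.png

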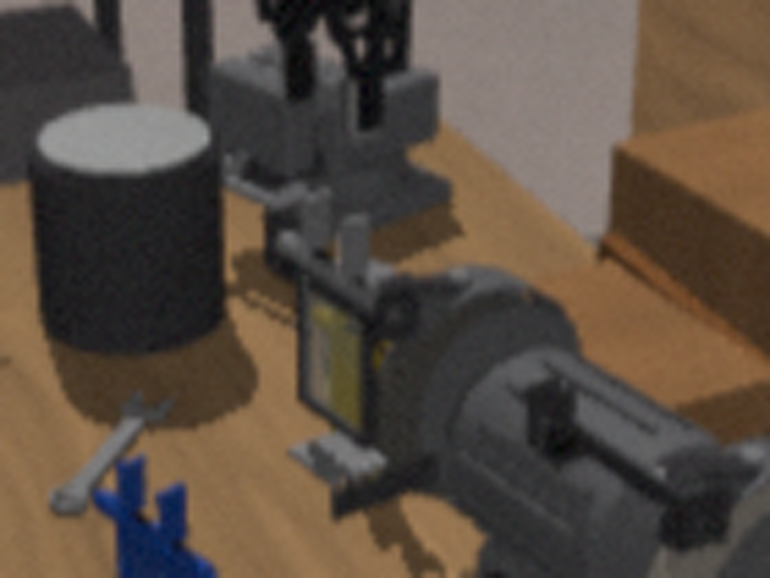

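View pics/t1.png

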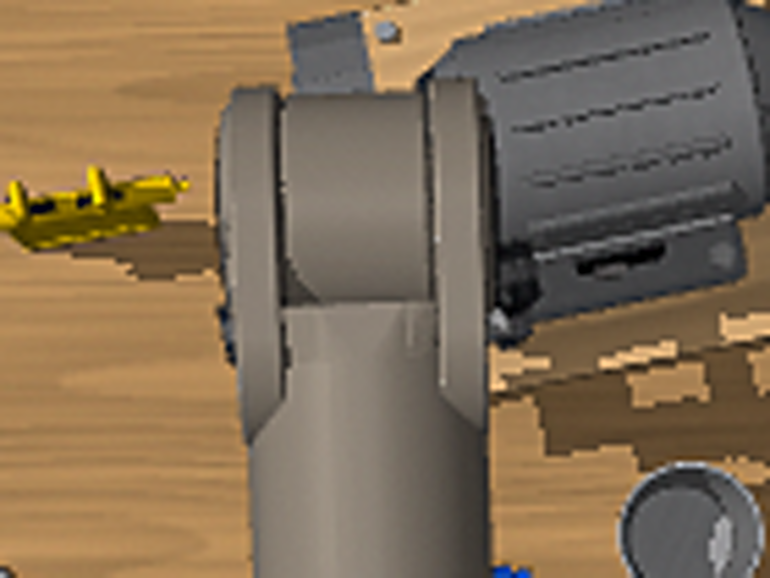

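Run:
```python
from h import *
t=robot.current_tool_pos()
for dz in(0,.008,.017):print("tcp tip",proj("side",t-[0,0,dz]))
print("tabtop below tcp",proj("side",[*t[:2],.317]),proj("side",[*OLD[:2],.317]))
print(proj("side",[*t[:2],.317]+XA*.01)-proj("side",[*t[:2],.317]),proj("side",[*t[:2],.317]+YA*.01)-proj("side",[*t[:2],.317]))
```

```text
tcp tip [[290.21633273 147.58054437]]
tcp tip [[290.226798   149.80990081]]
tcp tip [[290.23849783 152.30225065]]
tabtop below tcp [[290.30938447 167.40283025]] [[290.49024913 167.56717916]]
[[ 2.40997007 -0.68108078]] [[-1.59577148 -0.99222222]]
```

Run:
```python
from h import *
st()
r=robot.line_to([*OLD[:2],.310],[180,0,YAW],velocity=.08,f_stop=6);print(r);st()
if not r:
    r=robot.line_to([*OLD[:2],.299],velocity=.03,f_stop=5);print(r);st()
snap("side","s2.png",(130,235,230,370),5.5)
```

```text
t3.72 [0.5141 0.0723 0.3898] F [ 0.4 -0.   0.5] gap0.764
False
t4.87 [0.5145 0.0708 0.3106] F [0.3 0.1 0.1] gap0.759
False
t5.38 [0.5141 0.0709 0.2988] F [-0.2  0.2 -1. ] gap0.757
```

View pics/s2.png

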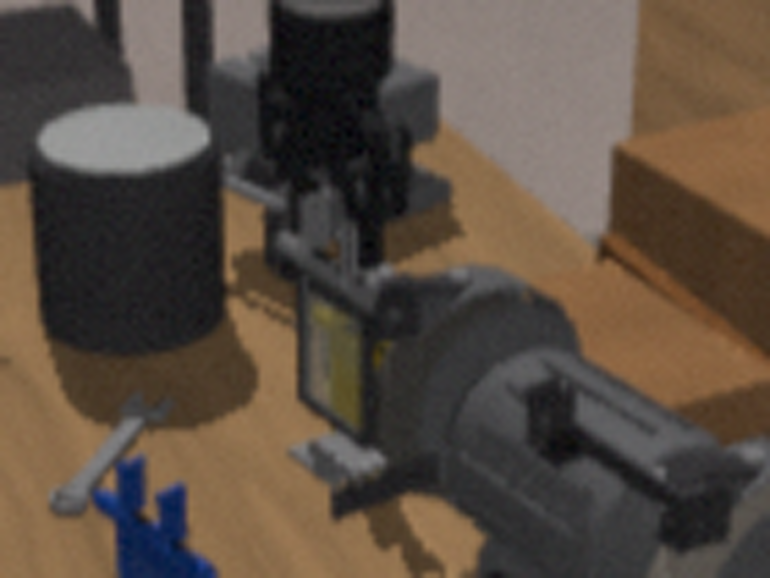

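Run:
```python
from h import *
for o in(.55,.45):
    fingers.gripper_to(o,50);st()
snap("side","s3.png",(130,235,230,370),5.5)
```

```text
t5.75 [0.5144 0.0715 0.2997] F [-1.1  1.7  3.7] gap0.551
t6.00 [0.5148 0.071  0.3005] F [-0.6  1.1  6.9] gap0.451
```

Run:
```python
from h import *
robot.line_to([*OLD[:2],.3015],velocity=.03);st()
fingers.gripper_to(.38,50);st()
fingers.gripper_to(.0,60);st()
robot.pause(.2);st()
snap("side","s3.png",(130,235,230,370),5.5)
```

```text
t6.30 [0.5146 0.0707 0.3016] F [1.4 0.5 0.5] gap0.450
t6.53 [0.5146 0.071  0.3021] F [0.  1.4 4. ] gap0.381
t6.75 [0.5146 0.0708 0.3025] F [-0.6  0.8  7.4] gap0.322
t6.95 [0.5146 0.0708 0.3025] F [-0.8  1.5  7.2] gap0.321
```

View pics/s3.png

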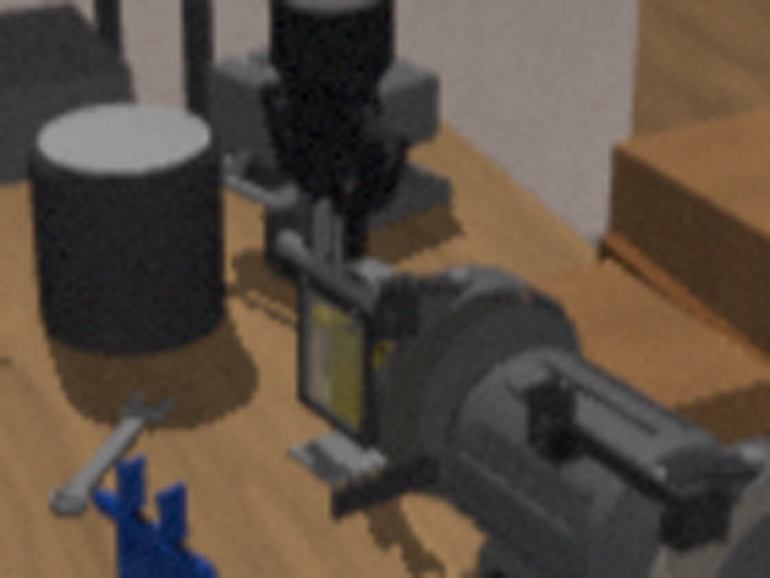

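Run:
```python
from h import *
r=robot.line_to([*OLD[:2],.312],velocity=.03,f_stop=15);print(r);st()
if not r:
    r=robot.line_to([*OLD[:2],.38],velocity=.1,f_stop=15);print(r);st()
snap("side","s4.png",(120,225,230,370),5.5)
snap("top","t4.png")
```

```text
False
t7.50 [0.5136 0.0706 0.3111] F [-0.5  0.3 -2.1] gap0.325
False
t8.33 [0.5138 0.0709 0.3793] F [ 0.5 -0.3 -2.8] gap0.318
```

View pics/s4.png

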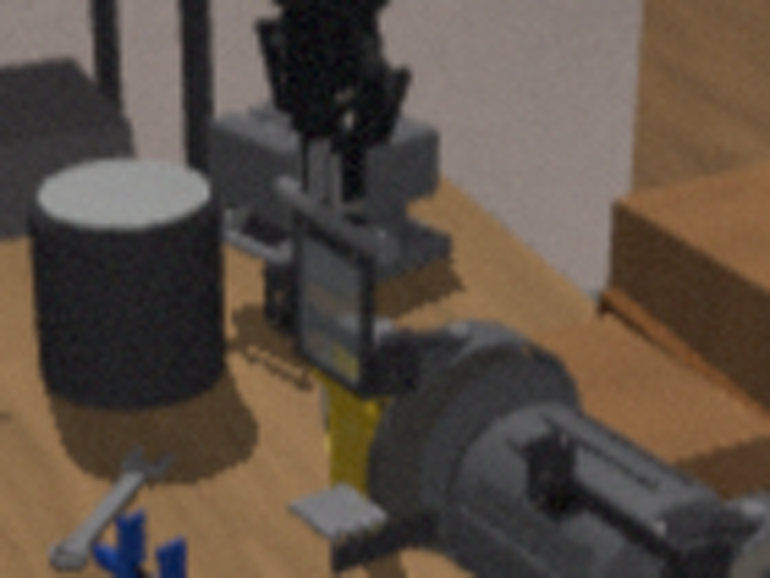

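Run:
```python
from h import *
B=XA*.06; up=np.array([0,0,.11])
robot.line_to(OLD-B+up,velocity=.12);
robot.line_to(NEW-B+up,velocity=.14);st()
robot.pause(.2)
snap("side","s5.png",(130,235,270,410),5.5)
robot.line_to(NEW+up,velocity=.1);robot.pause(.3);st()
snap("side","s6.png",(130,235,270,410),5.5)
snap("top","t6.png",(110,215,310,450),5.5)
```

```text
t11.23 [ 0.5119 -0.2147  0.3801] F [ 0.8  0.6 -2.5] gap0.319
t12.53 [ 0.5701 -0.2036  0.3804] F [ 0.4 -0.4 -3.1] gap0.318
```

View pics/s6.png

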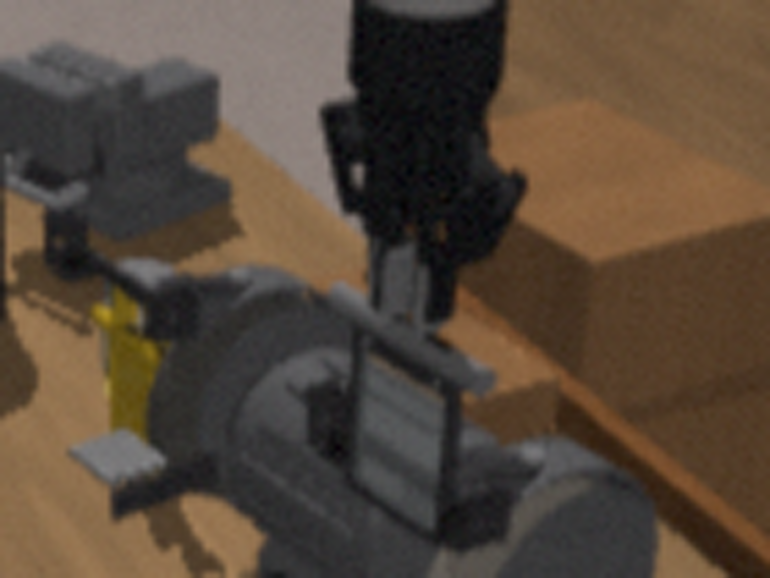

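View pics/t6.png

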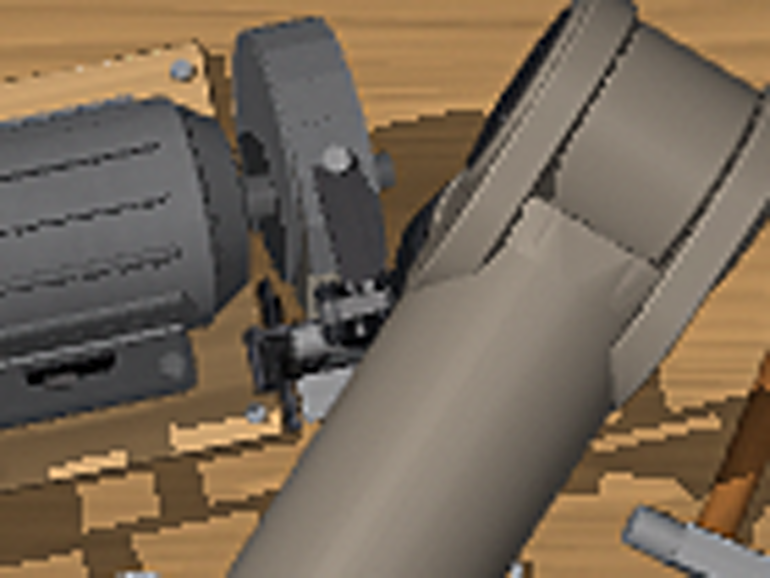

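View pics/s5.png

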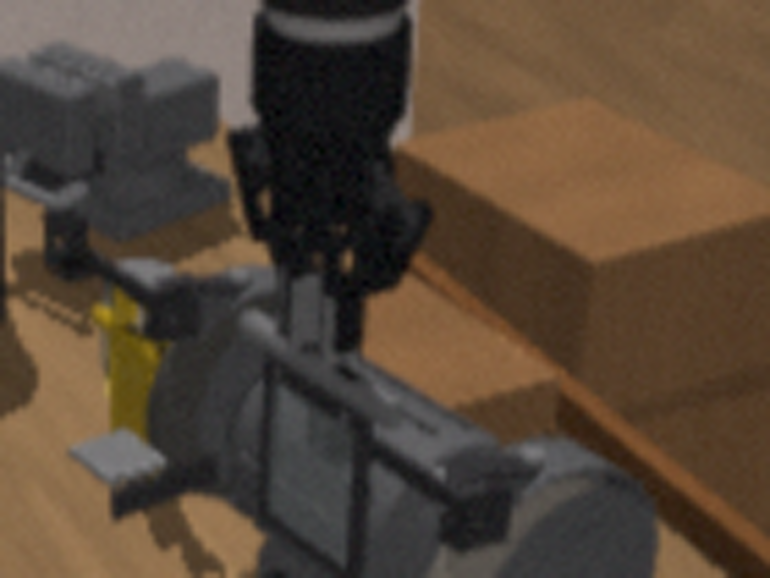

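```bash
cat > ov.py <<'E'
from h import *
def ov(src,r,f,tcp,dst,crop,f2,cam="side",dz=.0315):
    big=cv2.imread("pics/"+src)
    # src is crop r scaled by f; 
    c=crop; y0,y1,x0,x1=[int(v*f) for v in (c[0]-r[0],c[1]-r[0],c[2]-r[2],c[3]-r[2])]
    im=cv2.resize(big[y0:y1,x0:x1],None,fx=f2/f,fy=f2/f,interpolation=cv2.INTER_CUBIC)
    def ln(A,B,col):
        q=proj(cam,np.array([A,B])); q=(q+.5-[c[2],c[0]])*f2; q=q.round().astype(int)
        cv2.line(im,tuple(map(int,q[0])),tuple(map(int,q[1])),col,1)
    Z=np.array([0,0,1.])
    if tcp is not None:
        o=np.array(tcp)-Z*dz
        ln(o-YA*.06,o+YA*.06,(0,0,255))
        for s in(-1,1): ln(o-YA*.06*s+Z*.008,o-YA*.06*s-Z*.008,(0,0,255)); ln(o+s*YA*.041,o+s*YA*.041-Z*.11,(255,0,0))
        ln(o-YA*.041-Z*.11,o+YA*.041-Z*.11,(255,0,0))
    for b in(OLD,NEW):
        for x,z in((.015,-.007),(.015,-.021)): ln(b+XA*x+Z*z-YA*.062,b+XA*x+Z*z+YA*.062,(0,255,0))
        for s in(-1,1):
            for yy in(.062,.067): ln(b+s*YA*yy,b+s*YA*yy+Z*.021,(255,255,0))
    cv2.imwrite("pics/"+dst,im)
E
python3 - <<'E'
from ov import *
ov("s4.png",(120,225,230,370),5.5,(.5138,.0709,.3793),"o4.png",(135,205,265,330),9)
ov("s6.png",(130,235,270,410),5.5,(.5701,-.2036,.3804),"o6.png",(165,235,310,375),9)
E
```

```text
(no output)
```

View pics/o4.png

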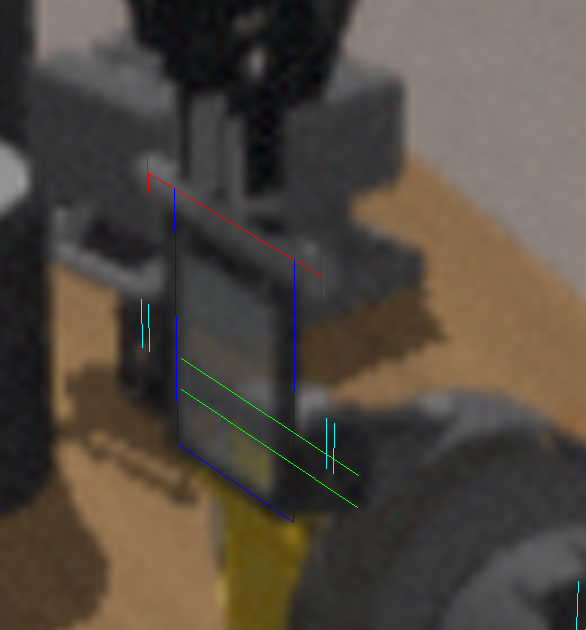

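View pics/o6.png

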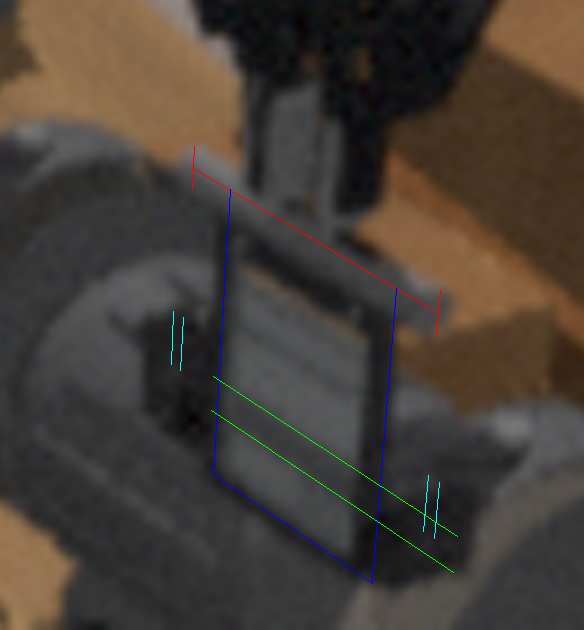

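Run:
```python
from ov import *
ov("top0.png",(0,420,0,560),1,None,"q1.png",(145,180,350,412),12,"top")
ov("top0.png",(0,420,0,560),1,None,"q2.png",(165,210,250,312),12,"top")
```

```text
(no output)
```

View pics/q1.png

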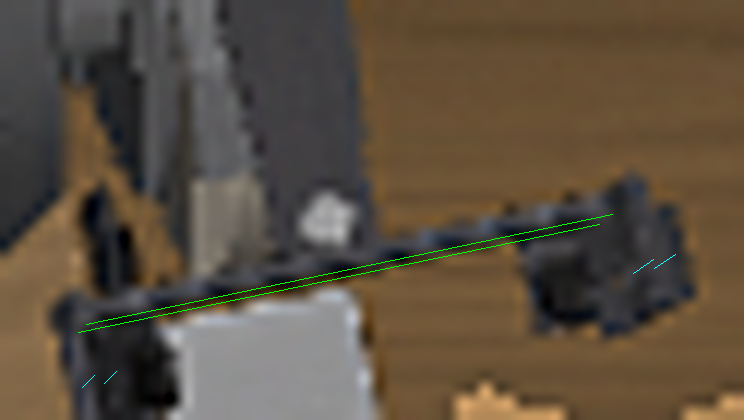

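View pics/q2.png

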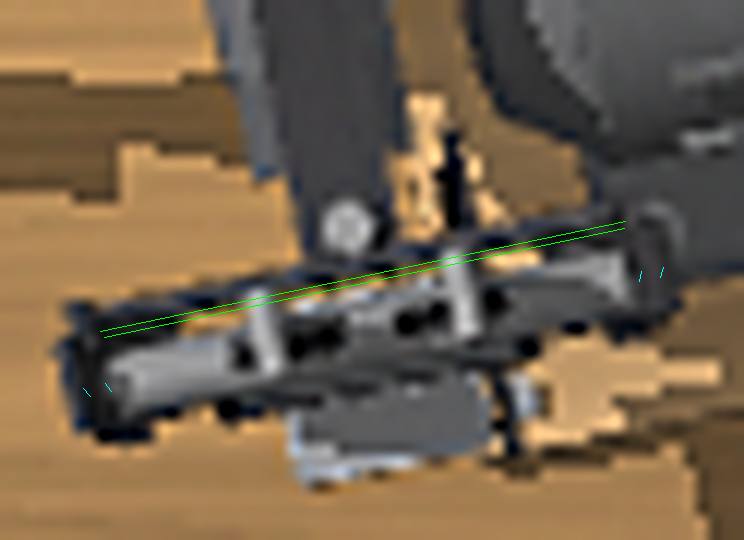

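Run:
```python
from h import *
r=robot.line_to([*NEW[:2],.336],velocity=.08,f_stop=8);print(r);st()
if not r:
    r=robot.line_to([*NEW[:2],.309],velocity=.03,f_stop=6);print(r);st()
snap("side","s7.png",(160,235,310,410),7)
```

```text
False
t13.33 [ 0.5706 -0.2036  0.3364] F [ 0.5 -0.5 -2.9] gap0.324
False
t14.38 [ 0.5706 -0.2036  0.3093] F [ 0.1  0.4 -3.2] gap0.320
```

View pics/s7.png

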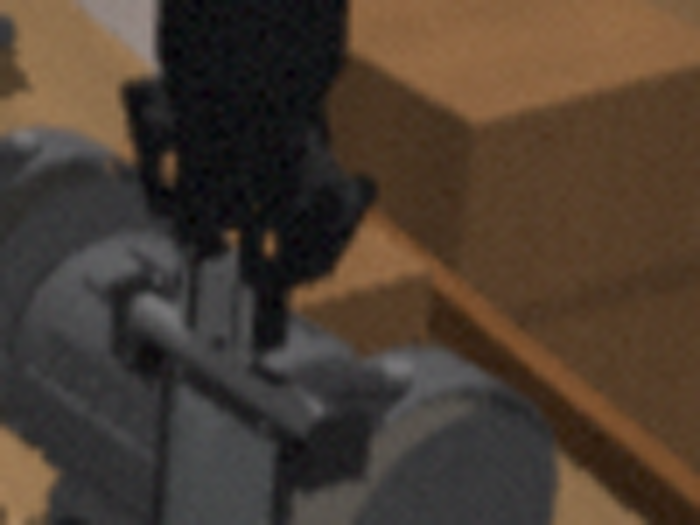

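Run:
```python
from h import *
for z in (.3075,.306,.305,.304,.303,.302,.301):
    r=robot.line_to([*NEW[:2],z],velocity=.02)
    F=np.array(robot.current_contact_force());print(z,r,end=" ");st()
    if F[2]>15 : break
```

```text
0.3075 False t14.68 [ 0.5705 -0.2034  0.3075] F [ 0.9  0.3 -3.1] gap0.319
0.306 False t14.93 [ 0.5704 -0.2034  0.3058] F [-0.3 -0.4 -1.8] gap0.322
0.305 False t15.18 [ 0.5706 -0.2035  0.3051] F [-0.7 -0.4 -2.2] gap0.321
0.304 False t15.43 [ 0.5706 -0.2035  0.3045] F [-0.1 -0.2  1.1] gap0.321
0.303 False t15.68 [ 0.5706 -0.2036  0.3038] F [-0.2  0.6  3.3] gap0.321
0.302 False t15.93 [ 0.5706 -0.2035  0.303 ] F [-1.5  1.3  5.8] gap0.319
0.301 False t16.18 [ 0.5706 -0.2036  0.3025] F [-2.4  0.3  8. ] gap0.320
```

Run:
```python
from h import *
z=.301
while z>.292:
    z-=.0007
    r=robot.line_to([*NEW[:2],z],velocity=.02)
    F=np.array(robot.current_contact_force());print(round(z,4),end=" ");st()
    if F[2]>19 or robot.current_tool_pos()[2]<.2997: break
snap("side","s8.png",(160,235,310,410),7)
```

```text
0.3003 t16.43 [ 0.5706 -0.2036  0.3022] F [-2.9  1.9  9.1] gap0.322
0.2996 t16.68 [ 0.5706 -0.2036  0.3019] F [-3.1  1.6 10.4] gap0.319
0.2989 t16.93 [ 0.5706 -0.2036  0.3016] F [-2.9  1.6 12.3] gap0.323
0.2982 t17.18 [ 0.5706 -0.2036  0.3012] F [-2.5  1.7 12.6] gap0.323
0.2975 t17.43 [ 0.5706 -0.2036  0.3009] F [-4.1  1.6 13.1] gap0.316
0.2968 t17.68 [ 0.5706 -0.2036  0.3006] F [-4.   2.3 15.2] gap0.321
0.2961 t17.93 [ 0.5706 -0.2036  0.3003] F [-4.5  2.5 16.6] gap0.317
0.2954 t18.18 [ 0.5706 -0.2036  0.3001] F [-4.9  2.9 18.8] gap0.326
0.2947 t18.43 [ 0.5706 -0.2036  0.3001] F [-5.4  4.4 20.4] gap0.322
```

Run:
```python
from h import *
for d in(.0006,.0012):
    robot.line_to(np.array([*NEW[:2],.2947])-XA*d,velocity=.02);st()
```

```text
t18.73 [ 0.5705 -0.2036  0.3   ] F [-5.   4.2 20.4] gap0.322
t18.98 [ 0.5704 -0.2036  0.3   ] F [-4.1  2.8 19.5] gap0.325
```

```bash
python3 - <<'E'
import cv2
E
echo
```

```text
(no output)
```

View pics/s8.png

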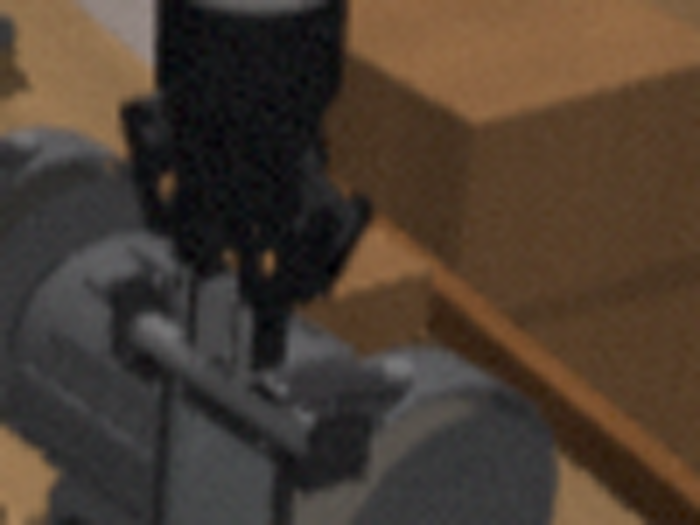

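Run:
```python
from h import *
for o in(.35,.37,.39,.41):
    fingers.gripper_to(o,60);print(o,end=" ");st()
    if robot.current_contact_force()[2]<12: break
snap("side","s9.png",(160,235,310,410),7)
```

```text
0.35 t19.20 [ 0.5708 -0.2036  0.2991] F [-1.6  2.  15.1] gap0.350
0.37 t19.42 [ 0.571  -0.2043  0.2986] F [-1.5  1.1 13.1] gap0.371
0.39 t19.63 [ 0.5711 -0.2044  0.2985] F [-0.8  1.6 12.4] gap0.391
0.41 t19.85 [ 0.5711 -0.2044  0.2985] F [-1.3  2.4 13. ] gap0.412
```

View pics/s9.png

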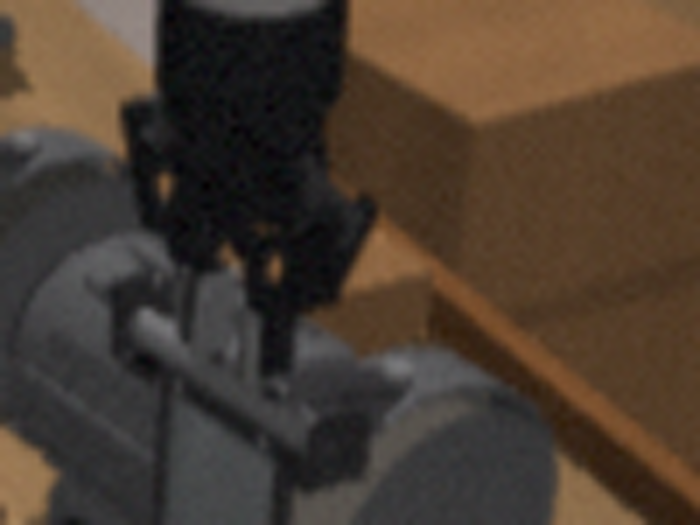

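Run:
```python
from h import *
P=np.array([*NEW[:2],0])-XA*.0008
for z in(.2935,.2925,.2915,.2905,.2895):
    robot.line_to(P+[0,0,z],velocity=.02);print(z,end=" ");st()
    if robot.current_contact_force()[2]>19.5: break
fingers.gripper_to(.45,60);st()
```

```text
0.2935 t20.15 [ 0.5714 -0.2042  0.2968] F [-0.   1.2 11.9] gap0.410
0.2925 t20.40 [ 0.5713 -0.2042  0.2958] F [-1.2  0.6 11.4] gap0.415
0.2915 t20.65 [ 0.5714 -0.2043  0.2949] F [-0.4  1.5 11.1] gap0.410
0.2905 t20.90 [ 0.5714 -0.2043  0.2945] F [-0.5  0.8 12.7] gap0.412
0.2895 t21.15 [ 0.5714 -0.2044  0.294 ] F [-1.4  1.7 15.3] gap0.412
t21.37 [ 0.5715 -0.2047  0.2938] F [-0.5  0.5 13.6] gap0.450
```

Run:
```python
from h import *
P=np.array([*NEW[:2],0])-XA*.0008
z=.2895
while z>.280:
    z-=.0008
    robot.line_to(P+[0,0,z],velocity=.02);print(round(z,4),end=" ");st()
    if robot.current_contact_force()[2]>20.5: break
robot.pause(.2);st()
snap("side","s10.png",(160,235,310,410),7)
```

```text
0.2887 t21.62 [ 0.5715 -0.2047  0.2934] F [-1.2  1.8 15.9] gap0.452
0.2879 t21.87 [ 0.5715 -0.2047  0.2932] F [-2.   1.1 17.7] gap0.450
0.2871 t22.12 [ 0.5715 -0.2047  0.2931] F [-2.3  2.1 19.9] gap0.450
0.2863 t22.37 [ 0.5715 -0.2048  0.293 ] F [-3.6  2.5 22.1] gap0.448
t22.57 [ 0.5715 -0.2047  0.293 ] F [-3.7  2.4 22.3] gap0.454
```

View pics/s10.png

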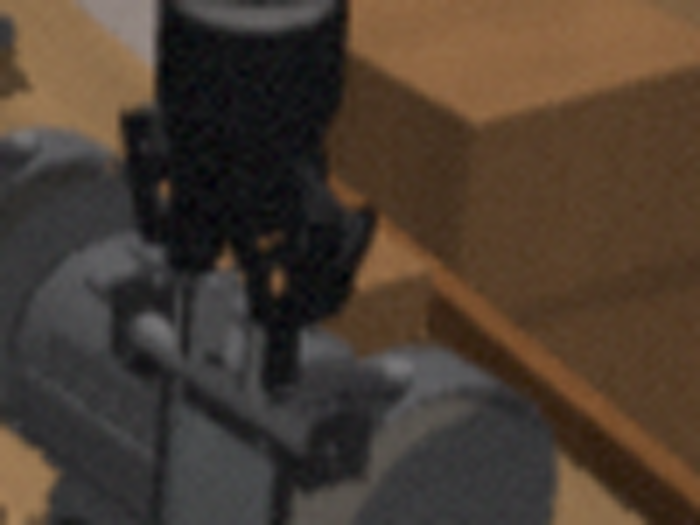

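Run:
```python
from h import *
P=np.array([*NEW[:2],0])-XA*.0008
z=.2863
for o in(.50,.55,.60,.65,.70):
    fingers.gripper_to(o,60);print(o,end=" ");st()
    for k in range(4):
        F=robot.current_contact_force()[2]
        if F>19: break
        z-=min(.002,(21-F)*.00025); robot.line_to(P+[0,0,z],velocity=.02)
    print(round(z,4),end=" ");st()
snap("side","s11.png",(160,235,310,410),7)
```

```text
0.5 t22.84 [ 0.5717 -0.2053  0.2925] F [-1.8  1.1 19.2] gap0.505
0.2863 t22.84 [ 0.5717 -0.2053  0.2925] F [-1.8  1.1 19.2] gap0.505
0.55 t23.07 [ 0.5717 -0.2054  0.2919] F [-1.3  0.7 18.4] gap0.551
0.2856 t23.32 [ 0.5717 -0.2054  0.2918] F [-1.5  1.1 20. ] gap0.554
0.6 t23.54 [ 0.5716 -0.2048  0.2911] F [-2.2  1.3 18.2] gap0.599
0.2849 t23.79 [ 0.5716 -0.2048  0.291 ] F [-2.9  1.6 20.9] gap0.604
0.65 t24.02 [ 0.5718 -0.2049  0.2903] F [-1.9  0.5 18.2] gap0.652
0.2842 t24.27 [ 0.5718 -0.2049  0.2902] F [-2.1  1.6 19.6] gap0.650
0.7 t24.49 [ 0.572  -0.2057  0.2896] F [ 0.5 -1.1 16.4] gap0.696
0.2831 t24.74 [ 0.572  -0.2058  0.2893] F [-1.7  0.4 19.3] gap0.701
```

View pics/s11.png

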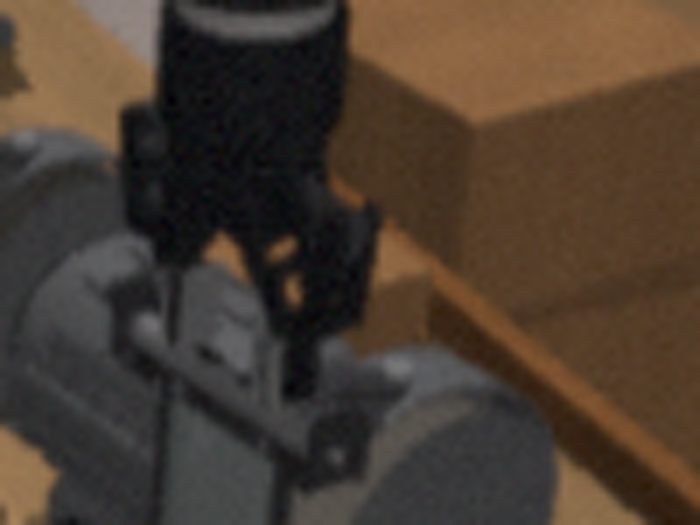

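Run:
```python
from h import *
P=np.array([*NEW[:2],0])-XA*.0008
for z in(.287,.290,.294,.298):
    robot.line_to(P+[0,0,z],velocity=.03);print(z,end=" ");st()
fingers.gripper_to(.80,60);st()
snap("side","s12.png",(160,235,310,410),7)
```

```text
0.287 t25.07 [ 0.5717 -0.2058  0.2907] F [ 1.  -1.8 11.3] gap0.704
0.29 t25.32 [ 0.5705 -0.2046  0.2912] F [ 1.  -1.4  7.3] gap0.699
0.294 t25.61 [ 0.5693 -0.2031  0.293 ] F [-0.5  0.6 -0.4] gap0.701
0.298 t25.89 [ 0.5697 -0.2036  0.298 ] F [-0.3  0.7 -1.1] gap0.703
t26.14 [ 0.5696 -0.2036  0.2979] F [-1.3 -0.5 -0.2] gap0.798
```

View pics/s12.png

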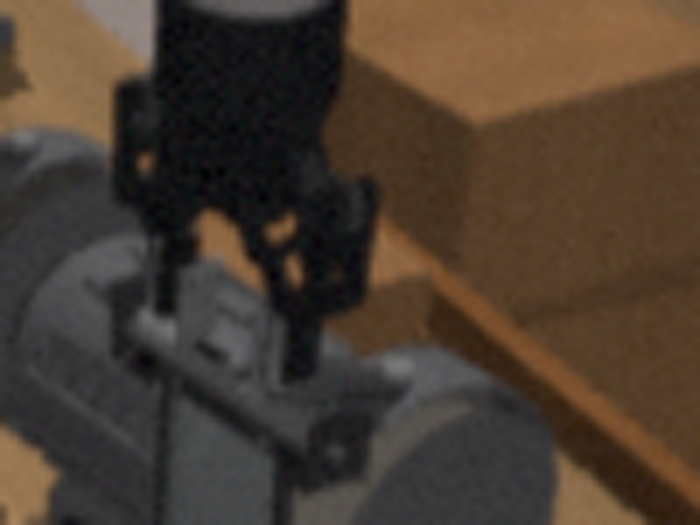

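Run:
```python
from h import *
P=np.array([*NEW[:2],0])-XA*.0008
robot.line_to(P+[0,0,.33],velocity=.06);st()
robot.line_to(P+[0,0,.42],velocity=.15);st()
robot.move_to(OLD-XA*.15+[0,.1,.2],[180,0,YAW]);st()
snap("side","s13.png",(175,240,310,395),9)
snap("top","t13.png",(130,190,345,425),10)
snap("side","s13f.png");snap("top","t13f.png")
```

```text
t26.88 [ 0.5697 -0.2036  0.33  ] F [ 0.2 -0.1  0.2] gap0.801
t27.62 [ 0.5695 -0.2035  0.419 ] F [-0.1  0.5 -0.3] gap0.801
t29.12 [0.3677 0.1399 0.4698] F [0.7 0.5 0.8] gap0.801
```

View pics/s13.png

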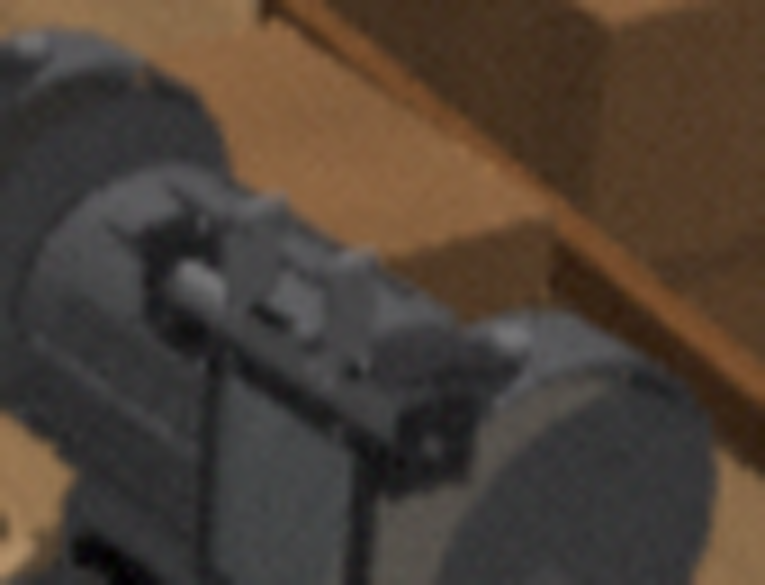

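View pics/t13.png

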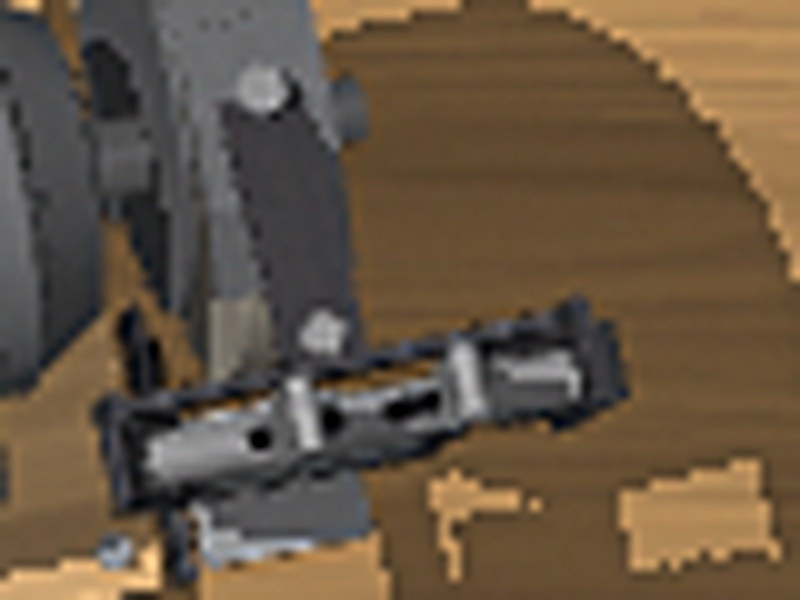

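View pics/t13f.png

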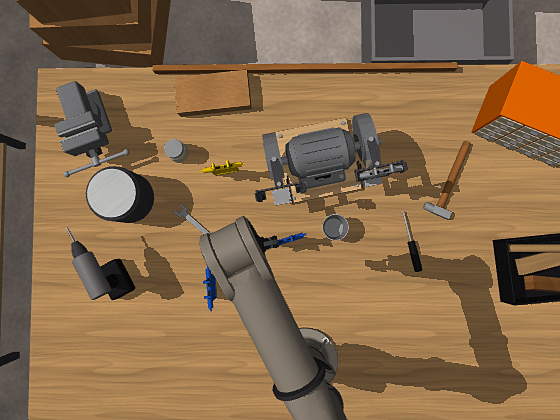

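Run:
```python
from ov import *
Z=np.array([0,0,1.])
for cam in("top","side"):
  for nm,b in(("old",OLD),("new",NEW)):
    for zz in(.03,.046):
        a=proj(cam,[b+YA*.0235+Z*zz,b-YA*.0235+Z*zz]); t=proj(cam,[b+YA*.06+Z*.004,b-YA*.06+Z*.004]);print(cam,nm,zz,a.round(1).tolist(),"d",(a[1]-a[0]).round(1),t.round(1).tolist())
t=NEW+[0,0,.001+.0315]
ov("s13f.png",(0,420,0,560),1,t,"o13.png",(185,245,310,380),10)
a=cv2.imread("pics/side0.png");cv2.imwrite("pics/n0.png",cv2.resize(a[165:210,270:330],None,fx=12,fy=12,interpolation=cv2.INTER_CUBIC))
```

```text
top old 0.03 [[272.0, 193.2], [289.0, 189.7]] d [17.  -3.6] [[259.4, 196.8], [302.1, 187.9]]
top old 0.046 [[271.8, 192.6], [289.0, 189.0]] d [17.2 -3.6] [[259.4, 196.8], [302.1, 187.9]]
top new 0.03 [[373.6, 172.0], [390.7, 168.5]] d [17.1 -3.6] [[359.0, 176.1], [401.8, 167.2]]
top new 0.046 [[374.6, 171.2], [391.9, 167.6]] d [17.3 -3.6] [[359.0, 176.1], [401.8, 167.2]]
side old 0.03 [[286.8, 169.7], [294.3, 174.5]] d [7.5 4.8] [[281.3, 172.7], [300.3, 185.3]]
side old 0.046 [[286.8, 165.5], [294.3, 170.2]] d [7.6 4.7] [[281.3, 172.7], [300.3, 185.3]]
side new 0.03 [[338.0, 202.3], [348.3, 208.9]] d [10.4  6.6] [[329.9, 204.8], [356.1, 222.0]]
side new 0.046 [[338.3, 197.6], [348.7, 204.1]] d [10.5  6.5] [[329.9, 204.8], [356.1, 222.0]]
```

View pics/o13.png

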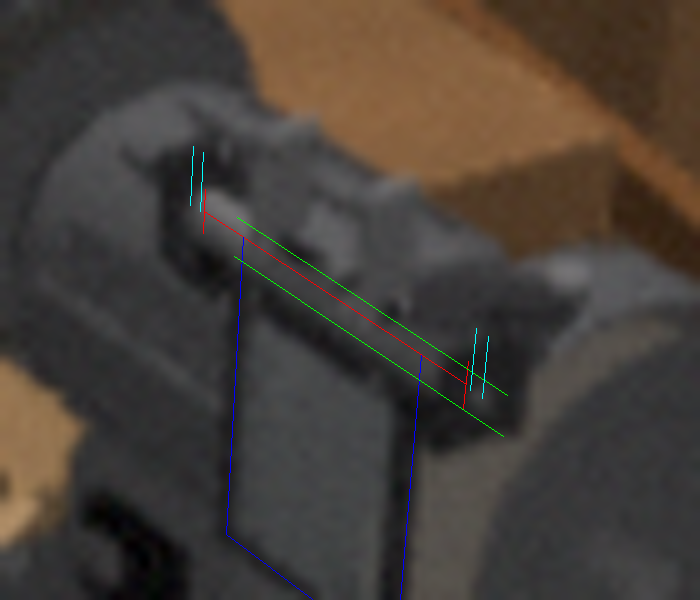

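Run:
```python
from h import *
old=cv2.imread("pics/top0.png").astype(np.float32); fr=[vision.grab_frame("top")[:,:,::-1].astype(np.float32) for _ in range(3)]
new=np.mean(fr,0)
Z=np.array([0,0,1.])
def prof(im,b,zz,x):
    ys=np.arange(-.07,.0701,.001)
    P=np.array([b-YA*y+XA*x+Z*zz for y in ys]);q=proj("top",P).astype(np.float32)
    g=cv2.cvtColor(im.astype(np.uint8),cv2.COLOR_BGR2GRAY)
    return ys,cv2.remap(g,q[:,0].copy(),q[:,1].copy(),cv2.INTER_CUBIC).ravel()
for nm,im,b in(("old",old,OLD),("new",new,NEW)):
    for x in(-.004,0.004,.008,):
        ys,p=prof(im,b,.046,x); print(nm,x); print(" ".join(f"{int(v)}" for v in p[::2]))
a=old; b=new
for nm,im,c in(("old",old,(277,192)),("new",new,(380,173))):
    cv2.imwrite(f"pics/z_{nm}.png",cv2.resize(im[c[1]-20:c[1]+20,c[0]-30:c[0]+30],None,fx=13,fy=13,interpolation=cv2.INTER_NEAREST))
print(robot.current_time_s())
```

```text
old -0.004
101 60 28 23 40 74 88 94 153 164 152 149 146 149 153 154 156 162 141 76 7 24 127 182 153 59 0 0 12 11 5 13 60 94 80 78 90 79 1 0 7 21 12 31 111 196 162 77 13 5 27 74 95 87 87 87 85 82 77 79 99 129 161 138 74 48 54 60 46 46 55
old 0.004
111 55 27 20 21 17 30 48 61 57 45 51 66 71 111 127 104 100 116 136 145 124 159 178 130 91 81 120 164 144 120 125 147 152 158 151 103 103 118 122 132 155 162 90 133 175 143 76 55 77 119 160 166 173 190 110 56 64 72 81 82 67 48 51 51 52 61 57 49 56 90
old 0.008
104 56 24 34 56 25 17 24 27 33 32 25 10 2 40 95 137 117 89 96 77 105 165 192 143 84 74 83 96 119 108 41 69 106 84 101 129 94 27 74 95 88 99 95 147 207 164 66 44 111 135 112 105 118 69 25 19 16 23 19 22 46 52 41 31 57 57 39 51 78 91
new -0.004
21 49 114 166 157 150 152 153 152 149 147 147 150 153 158 171 54 0 0 59 93 93 95 168 190 126 36 0 11 50 80 81 78 77 46 8 0 0 4 12 8 4 69 94 89 149 177 140 83 79 82 80 72 75 79 86 99 112 126 150 168 77 39 60 60 50 49 68 86 88 85
new 0.004
17 27 29 39 55 59 54 64 110 113 121 139 163 178 157 128 110 117 151 162 100 80 110 157 163 129 108 134 108 101 108 97 105 90 69 70 80 95 105 102 77 69 90 92 107 153 187 152 85 50 85 103 89 68 43 47 60 61 68 52 31 35 63 66 55 51 54 74 87 85 83
new 0.008
41 44 28 13 10 13 24 36 47 31 33 50 40 37 48 47 30 40 51 36 59 70 89 186 203 126 44 41 31 19 24 37 43 43 63 45 30 45 44 56 66 62 44 36 75 150 183 153 74 13 9 20 27 27 22 20 24 36 51 53 42 46 56 62 67 51 54 75 84 84 81
29.4667[ WARN:0@4.574] global loadsave.cpp:1063 imwrite_ Unsupported depth image for selected encoder is fallbacked to CV_8U.
```

Run:
```python
import cv2,numpy as np
a=cv2.imread("pics/z_old.png");b=cv2.imread("pics/z_new.png")
o=np.vstack([a[100:400],b[100:400]]);cv2.imwrite("pics/z.png",o[:600,:780])
```

```text
(no output)
```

View pics/z.png

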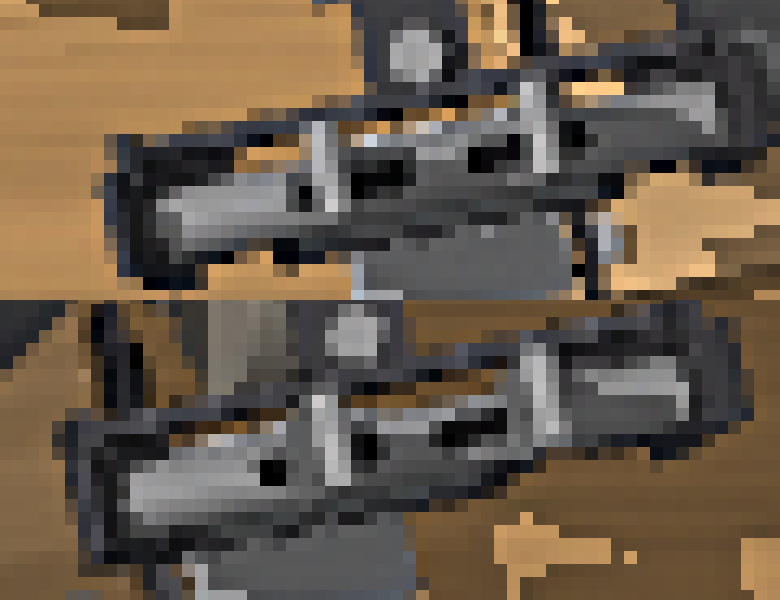

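Run:
```python
from h import *
st();workorder.close_job();print(robot.current_time_s())
```

```text
t29.47 [0.3675 0.1403 0.4699] F [0.3 0.1 0.2] gap0.801
the job is handed in; nothing more can be done
the job is handed in; nothing more can be done
```

The shield now hangs on the bracket that was empty. I handed the job in at about 29.5 s of the 51 s allowed, with the arm clear of everything.

I pinched the tabs, lifted the shield off the old bracket, carried it along the front of the grinder and lowered it between the new lugs. I pressed it down onto the steel vees with at most about 22 N at the wrist. The fingers stayed pressed on the tube as I opened them, then I let go.

**What the last checks showed:**
- **Fully home:** under pressing, the tube came to a hard stop where expected.
- **Held by the pins:** on release, the upward push fell to zero after about 2–3 mm. Without the pins I would have expected about 5 mm.
- **Tab spacing:** the tabs are as far apart as at the start (44.4 mm against 44.0 mm, same method in the top view), so both pins should be fully out.
- **Pins seen:** the side view shows the right-hand (-y) pin in its lug. The left-hand (+y) pin end is hidden from both cameras, so I know it only from the tab spacing and the forces.
- **Other objects:** nothing else looked moved in the last pictures.

**What went less smoothly:**
- The pads slid down the tabs as I started opening the fingers, so I pressed the tube home a second time with the fingertips before letting go.
- The model I fitted from the top camera was off by up to about 1 pixel, roughly 3 mm. This caused no trouble in the fit.

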